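Slide a carton along the guide past the inkjet coder

ROBOT

A 6-joint arm with a two-finger parallel gripper is mounted at the origin on the work surface. World frame = base frame: x ahead of the robot, y to its left, z up, the work surface at z = 0. Lengths are in mm, angles in rad, forces in N, time in s.
With the tool pointing down it reaches from about 400 to 925 mm from the base axis. Payload 12.5 kg.
Tool frame: the origin (TCP) lies at the very end of the fingers, on their centre line; the grasp point (between the pads) lies 19 mm behind it (env.grip_point_offset is the distance from the TCP to the grasp point, in mm); z points along the fingers, y is the direction in which the jaws open and shut (so a half turn about z gives the same grasp; the last joint's range is limited). The gripper opens to 95 mm and grips with 3 to 60 N. Pads are 20 mm wide; open, the fingers measure 119 mm over their backs; the gripper's body (75 mm by 180 mm) begins 59 mm behind the grasp point.
Start: joints at [-0.106, 0.491, 1.559, -0, 1.092, -0.106], TCP at [625.017, 0.021, 214.661] pointing down, gripper open.
Joint ranges: [-3.1, 3.1], [-0.84, 2.19], [0.05, 2.79], [-1.13, 4.28], [0.06, 2.93], [-2.69, 2.69]. Speed limits (rad/s): [2.22, 2.22, 2.79, 3.14, 3.14, 3.14].

INTERFACE

Orientations are given as [roll, pitch, yaw] about the fixed x, y, z axes, in that order (R = Rz(yaw) Ry(pitch) Rx(roll)).
In Python, from cell import env gives the robot as it stands.
- The arm moves only by the tool drive_tool, never from a script. Its argument "commands" is a list of rows, each an object of numbers: "dx", "dy", "dz": the shift along the world's x, y, z in mm; "yaw": the turn about the world's z in degrees. In form: [{"dx": .., "dy": .., "dz": .., "yaw": ..}, ...]. A call has 1 to 5 rows; each row shifts and turns the commanded pose from where the row before left it; what a row does not reach is not made up. A row lasts 1/12 s, in which the tool goes at most 41.7 mm and 7.16 degrees, less where a joint would pass 70% of its speed; a pose out of reach is approached as far as the arm can. A call with a gripper value outside its range is refused whole. "grip" is the opening, from 0 (shut) to 1 (fully open), set as the call begins (left out, the last holds). The fingers move at their own pace and stop on an object; the grip force is fixed at half the most. Time passes only in rows, so rows that do not move let the fingers close. It gives the time, the measured TCP pose, the force and the opening at its end, in the units of the state.
- env.state(): the state, without advancing time (a new reading comes with each control period).
- env.read_camera(name): name is "scene" or "side" or "wrist"; returns the picture (480x640x3 uint8, red, green, blue); there is no depth.
- env.calibration(name): a dict with "intrinsics" (3x3 intrinsics, pixels), "rvec" (rotation vector, rad) and "tvec" (3), from world to camera coordinates, as OpenCV has them. Camera axes: x right, y down, z forward; pixel columns grow to the right and rows downward; lengths in mm; the calibration is good to about 2 mm. A picture is of the moment at which its call begins: read the wrist's pose just before it. calibration takes no time and is no camera call; for the wrist camera it gives the pose at the moment of the call.
- env.job_done(): hands the job in, once; it reports no verdict.
Trained networks look in the newest picture that a camera, given by its name, has taken for a name from the list of things; names that differ only in an ending like _2 or _b are one class to them, and where a whole thing is asked for, a point or a joint stands for the part that bears it (a point fixed in the world has none). Each returns a list of dicts, best first, with "conf" (0 to 1); they miss things now and then, are a little off and sometimes report something else, mostly with a low value. They report only what shows in the picture. A call takes as long as a camera call. They do not tell look-alikes from the thing itself.
- env.trace(query, camera): "pixels" (480x640 bool, what is visible of it) and "pixel" ([column, row] in pixels, amid what is visible of it).
- env.place_of(query, camera): "pixel" ([column, row] in pixels: a listed point, or the origin of a listed thing).
The state is a dict: "t": time; "joints": joint angles; "qvel": joint speeds; "tau": joint torques, N m; "eef_pos": TCP position; "tcp_rot": TCP orientation; "ft_force": force on the tool from outside, world axes, zero at the start; "moment": the same for the moment, N m; "opening": opening from 0.0 (shut) to 1.0 (fully open).
Only numpy, scipy, OpenCV 4.12 (cv2) and the standard library are available. Lean on these libraries where they do the work, as an engineer would, in place of code of your own. Each camera call takes 0.05 s, during which the arm holds its last target.

TASK

Get the carton with the blue tape coded: push it over the bench with your fingers until its long side lies flush along the aluminium guide, at the infeed end before the print head, and then slide it along the guide past the head, keeping it flush all the way, until its leading end stands against the steel end stop. Push it steadily: never lift or tip it, and do not knock it so that it shoots off. Leave everything else that stands loose on the bench where it is.

Things in the scene. Friction and masses are not known exactly. Their poses are not given: they have to be found in the camera images.
- coder_guide: Inkjet coder, fixed: aluminium guide angle, upright face 50 mm tall, running y -270 (infeed) to +120 mm, unbroken above and below a 30 mm print window; grey print head with blue latch behind it (54 mm wide, 88 tall). Origin: bench level, on the guide's working face (robot's side), middle of the window. y = feed direction along the guide, to the stop; x = through the guide, away from the robot
- end_stop: Fixed steel plate across the guide beyond the print head, with red clamp block and black thumb screw; its place along the guide varies. It reaches 65 mm out from the guide face, 46 mm tall (clamp and screw on the guide 83 mm). Origin: bench level, where the face that meets the carton joins the guide face; axes as the guide's; the carton comes from -y
- carton: Closed brown carton with blue tape on top, 100 (its x) x 140 (its y) x 60 mm tall, 0.35 to 0.7 kg, slides with a few N. Origin: centre of its underside. Starts askew in front of the guide's infeed part, its y within about 0.4 rad of the guide's y. Flush, its origin is 50 mm in front of the guide face; at the stop, 70 mm short of the stop's face
- can_red: Red spray can standing upright, 53 mm across, 152 mm tall; origin at the centre of its underside. A bystander: leave it alone
- can_white: White spray can standing upright, 53 mm across, 152 mm tall; origin at the centre of its underside. A bystander: leave it alone
- can_steel: Bare steel, black-capped spray can standing upright, 53 mm across, 152 mm tall; origin at the centre of its underside. A bystander: leave it alone
- tape_roll: Roll of amber packing tape lying flat, 100 mm across, 48 mm tall; origin at the centre of its underside. A bystander: leave it alone
- tin: Small round tin with a green band, 63 mm across, 46 mm tall; origin at the centre of its underside. A bystander: leave it alone
- stick: Flat wooden stirring stick lying on the bench, 200 mm (its x) by 22 mm by 6 mm; origin at the centre of its underside. A bystander: leave it alone
- coded_low: Finished carton with white tape and a black dot code, 100 by 140 by 60 mm, standing on the bench past the end stop; origin at the centre of its underside. A bystander: leave it alone
- coded_high: Finished carton like it, stacked on top of the other (top of the stack 120 mm above the bench); origin at the centre of its underside. A bystander: leave it alone
Things that resemble listed ones, but are neither listed nor needed, are in the scene too. Leave any purple, turquoise or yellow look-alike of the carton alone.

How it is judged:
By the outcome, as a careful person would: the job done as asked, in the order asked, and still so for the second after the job is handed in, with the robot touching nothing.
It also fails if it takes over 58 s, if anything falls off the work surface, if the arm or the gripper's body presses on something with over 40 N, if the wrist force passes 120 N, or if a joint passes its speed limit or range.

## Working session

There is one attempt and no reset: what is moved stays moved. The work goes in short steps, Python scripts to look and compute and a tool call to move; the robot and the scene stay as the last step left them, time stands still between calls to the robot, and variables do not carry over. Pictures are saved under pics/ and viewed, and the job is handed in when it is done.

Besides the shell and the picture viewer there is one more tool, called by a JSON object that holds its "fn" and its "kwargs". drive_tool: Moves the arm, as the interface text tells. Its arguments: {"type":"object","properties":{"commands":{"type":"array"},"grip":{"type":"number"}},"required":["commands"]}

```bash
ls; mkdir -p pics; cat > h.py <<'E'
import numpy as np, cv2
from cell import env
def snap(n,f):
    im=env.read_camera(n); cv2.imwrite(f'pics/{f}.png',im[:,:,::-1]); return im
def cal(n):
    c=env.calibration(n); K=np.array(c['intrinsics'],float); R=cv2.Rodrigues(np.array(c['rvec'],float))[0]; t=np.array(c['tvec'],float).reshape(3); return K,R,t
def px2w(px,n,z):
    K,R,t=cal(n); d=R.T@np.linalg.solve(K,[px[0],px[1],1]); o=-R.T@t
    return o+d*(z-o[2])/d[2]
def w2px(p,n):
    K,R,t=cal(n); q=K@(R@np.array(p,float)+t); return q[:2]/q[2]
E
python3 - <<'E'
from h import *
for n in ['scene','side','wrist']:
    snap(n,n+'0'); K,R,t=cal(n); print(n,(-R.T@t).round(0),K[0,0])
print(env.state())
for q in ['carton','coder_guide','end_stop']:
    for n in ['scene','side']:
        for r in env.place_of(q,n): print(q,n,np.round(r['pixel'],1),round(r['conf'],2),px2w(r['pixel'],n,0).round(0))
E
```

```text
pics
scene [1586. -110.  842.] 502.47928181908577
side [  182. -1153.   862.] 512.4276359100826
wrist [624.  73. 385.] 424.0269245327686
{'t': 0.15, 'joints': array([-1.05595373e-01,  4.91390565e-01,  1.55930159e+00, -2.80528702e-05,
        1.09168626e+00, -1.05616567e-01]), 'qvel': array([ 0.00088288, -0.0015621 , -0.00108248, -0.0005214 ,  0.00067089,
       -0.00106194]), 'tau': array([ 3.16444048e-04, -6.12899423e+01, -2.58276522e+01,  6.91918633e-02,
        4.73701756e-02, -5.07232733e-05]), 'eef_pos': array([6.24829530e+02, 3.68772164e-02, 2.14217664e+02]), 'tcp_rot': array([-3.14080865e+00, -5.80894338e-05,  1.57083044e+00]), 'ft_force': array([-0.49635261,  0.08029789,  0.14547648]), 'moment': array([ 0.00787734, -0.05132707,  0.01863938]), 'opening': 0.9993747367231974}
carton scene [366.6 227. ] 0.91 [352. 120.   0.]
carton scene [290.  230.1] 0.82 [ 361. -109.    0.]
carton scene [210.6 305. ] 0.72 [ 675. -305.   -0.]
carton scene [321.1 274.2] 0.61 [568. -30.   0.]
carton scene [432.8 231.7] 0.46 [383. 313.   0.]
carton side [437.  316.2] 0.95 [ 673. -299.   -0.]
carton side [363.5 261.9] 0.61 [566. -36.   0.]
carton side [277.1 245.2] 0.61 [342. 110.   0.]
carton side [298.8 292. ] 0.55 [ 361. -121.    0.]
coder_guide scene [382.2 306.1] 0.87 [695. 112.   0.]
coder_guide side [389.9 231.5] 0.76 [694.  95.   0.]
coder_guide side [325.9 217.6] 0.58 [522. 227.   0.]
end_stop scene [411.3 306.2] 0.95 [698. 183.   0.]
end_stop scene [432.7 231. ] 0.62 [380. 314.   0.]
end_stop side [363.  258.6] 0.65 [570. -20.   0.]
end_stop side [381.2 222.5] 0.57 [685. 152.   0.]
```

View pics/scene0.png

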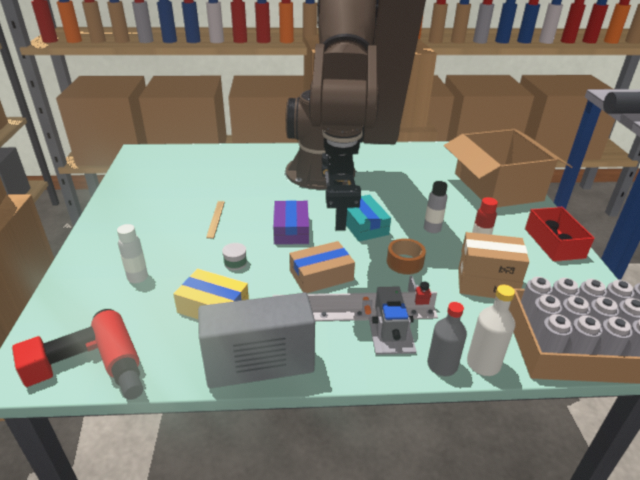

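View pics/side0.png

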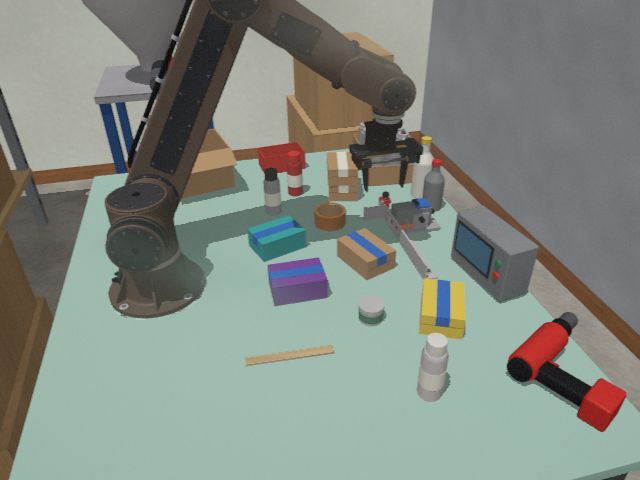

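View pics/wrist0.png

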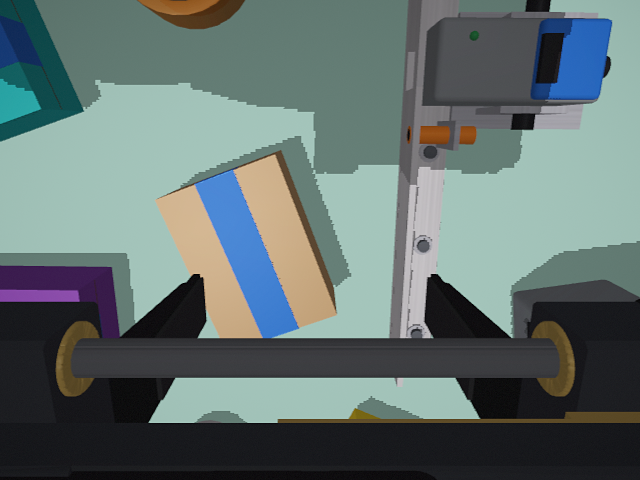

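The real carton is the brown one with blue tape: scene (321,268), side (366,253), wrist (250,250). The look-alikes are purple at scene (291,222), turquoise (367,217) and yellow (212,295). I'll check the choice in a crop and measure it.

```bash
python3 - <<'E'
from h import *
im=cv2.imread('pics/wrist0.png')
c=cv2.resize(im[130:400,140:440],None,fx=2.6,fy=2.2,interpolation=cv2.INTER_CUBIC)[:600,:800]
cv2.imwrite('pics/crop0.png',c)
im=cv2.imread('pics/scene0.png')
c=cv2.resize(im[225:355,280:445],None,fx=4.5,fy=4.5,interpolation=cv2.INTER_CUBIC); cv2.imwrite('pics/crop1.png',c)
for z,l in [(60,[(157,199),(281,152),(336,314),(197,190),(234,170),(265,340),(298,328)])]:
    for p in l: print(p,px2w(p,'wrist',z).round(1))
for q in ['tin','tape_roll','stick','can_steel','can_red','can_white','coded_low']:
    for n in ['scene','side']:
        for r in env.place_of(q,n)[:2]: print(q,n,np.round(r['pixel'],1),round(r['conf'],2),px2w(r['pixel'],n,0).round(0))
E
```

```text
(157, 199) [501.8  16.8  60. ]
(281, 152) [598.6  52.6  60. ]
(336, 314) [641.7 -80.1  60. ]
(197, 190) [533.3  23.8  60. ]
(234, 170) [562.5  39.1  60. ]
(265, 340) [ 581.8 -104.1   60. ]
(298, 328) [609.9 -92.9  60. ]
tin scene [234.5 262.3] 0.77 [ 510. -260.    0.]
tin side [366.9 316.8] 0.65 [ 505. -257.    0.]
tin side [290.  355.8] 0.5 [ 296. -337.    0.]
tape_roll scene [402.5 266.8] 0.7 [545. 191.   0.]
tape_roll scene [491.7 266.1] 0.19 [551. 434.  -0.]
tape_roll side [324.9 220.4] 0.89 [515. 211.   0.]
stick side [290.  355.5] 0.81 [ 297. -336.    0.]
stick side [368.3 319. ] 0.41 [ 506. -266.    0.]
can_steel side [271.6 214.6] 0.82 [354. 291.   0.]
can_red scene [478.3 243.3] 0.74 [446. 431.   0.]
can_red side [297.  190.6] 0.66 [468. 432.   0.]
can_white scene [134.9 280.8] 0.68 [ 578. -508.    0.]
can_white side [428.6 391.7] 0.68 [ 559. -510.    0.]
can_white side [295.7 190.7] 0.25 [463. 432.   0.]
coded_low scene [485.9 282.2] 0.97 [616. 396.   0.]
coded_low side [343.  192.7] 0.62 [621. 375.   0.]
```

View pics/crop0.png

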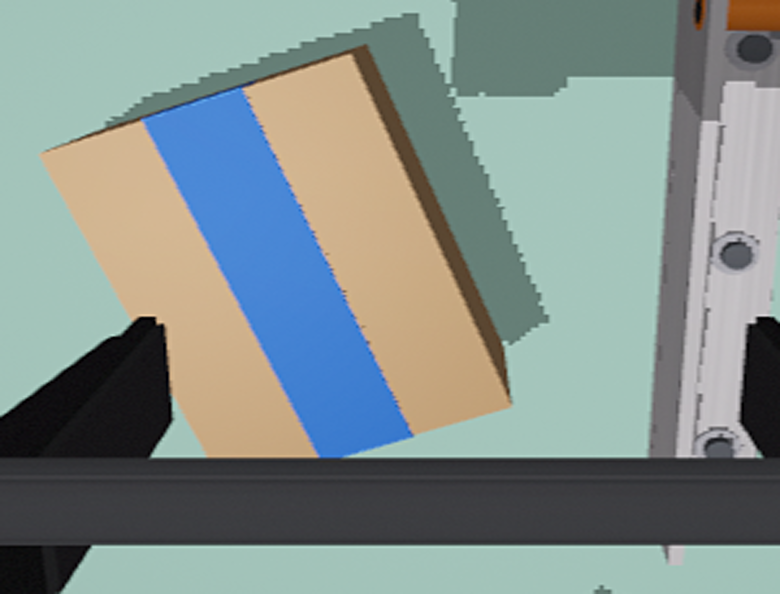

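View pics/crop1.png

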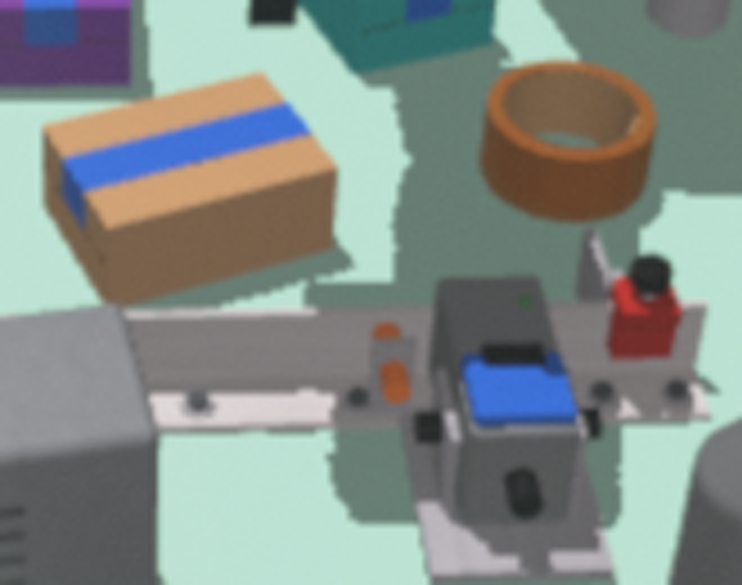

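The crop confirms the brown carton with blue tape. Its top corners are at wrist (157,199), (275,154) and (336,315). The guide is the grey strip at columns 390–425, and the stop plate shows in the scene picture at about (411,285). Next I'll fix the guide line and the stop.

```bash
python3 - <<'E'
from h import *
im=cv2.imread('pics/wrist0.png')
cv2.imwrite('pics/crop2.png',cv2.resize(im[0:400,370:480],None,fx=5,fy=1.5,interpolation=cv2.INTER_CUBIC))
im=cv2.imread('pics/scene0.png')
cv2.imwrite('pics/crop3.png',cv2.resize(im[270:330,350:450],None,fx=8,fy=8,interpolation=cv2.INTER_CUBIC))
im=cv2.imread('pics/side0.png')
cv2.imwrite('pics/crop4.png',cv2.resize(im[185:285,350:450],None,fx=6,fy=6,interpolation=cv2.INTER_CUBIC))
E
```

```text
(no output)
```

View pics/crop2.png

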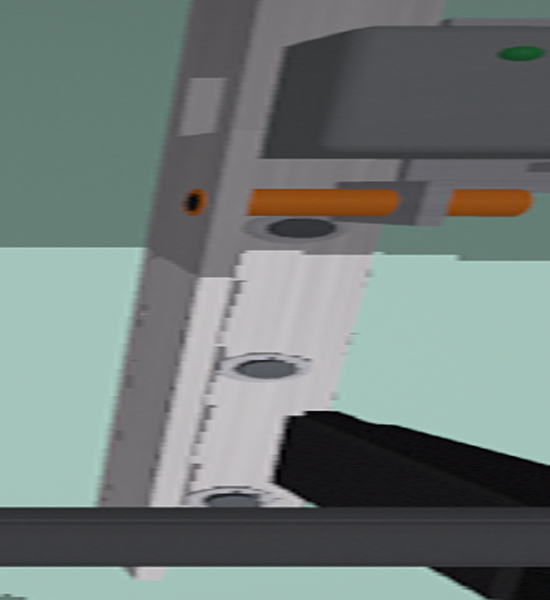

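View pics/crop3.png

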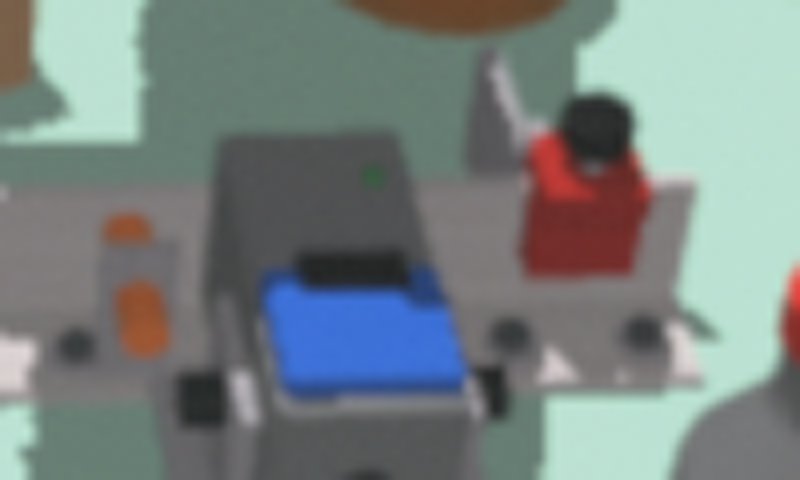

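View pics/crop4.png

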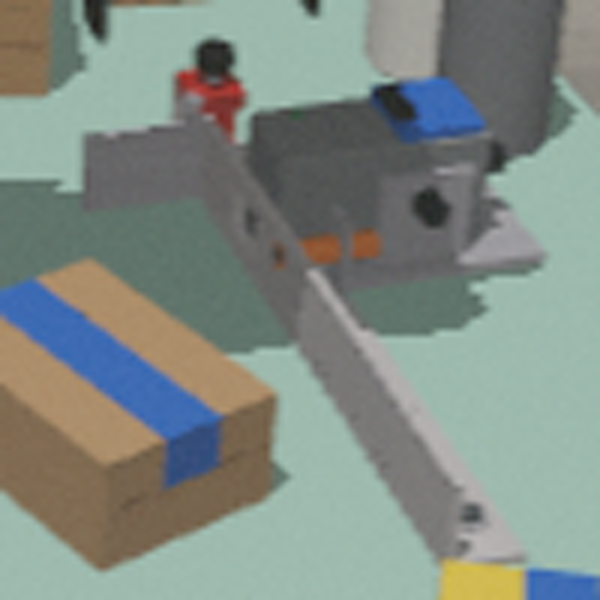

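```bash
python3 - <<'E'
from h import *
for n,z,l in [('wrist',0,[(390,336.7),(399.6,166.7),(407.4,13)]),('wrist',50,[(400.4,336.7),(409.6,185),(417,60),(396.5,384)]),
 ('side',0,[(423.3,278.3),(400,242.5),(384.2,218.3),(364.5,219.7)]),('side',46,[(364.2,207.5),(382.5,205)]),('side',50,[(401.8,230)]),
 ('scene',46,[(411.3,276.5)]),('wrist',60,[(157,199),(275.4,153.6),(336,315)])]:
    for p in l: print(n,z,p,px2w(p,n,z).round(1))
E
```

```text
wrist 0 (390, 336.7) [ 699.6 -133.1    0. ]
wrist 0 (399.6, 166.7) [700.4  35.9   0. ]
wrist 0 (407.4, 13) [700.3 161.2   0. ]
wrist 50 (400.4, 336.7) [ 698.9 -106.4   50. ]
wrist 50 (409.6, 185) [699.2  26.3  50. ]
wrist 50 (417, 60) [699.2 118.4  50. ]
wrist 50 (396.5, 384) [ 697.8 -153.5   50. ]
side 0 (423.3, 278.3) [ 700.4 -149.2    0. ]
side 0 (400, 242.5) [701.8  30.2   0. ]
side 0 (384.2, 218.3) [702.8 174.3   0. ]
side 0 (364.5, 219.7) [638.7 182.3   0. ]
side 46 (364.2, 207.5) [635.9 181.8  46. ]
side 46 (382.5, 205) [697.1 182.   46. ]
side 50 (401.8, 230) [700.3  21.8  50. ]
scene 46 (411.3, 276.5) [640.8 188.9  46. ]
wrist 60 (157, 199) [501.8  16.8  60. ]
wrist 60 (275.4, 153.6) [594.4  51.4  60. ]
wrist 60 (336, 315) [641.8 -81.   60. ]
```

Measurements:
- **Guide:** the face is at x≈700, parallel to world y. Its infeed end is at y≈-153 and the window at y≈117.
- **Stop:** the face is at y≈180.
- **Carton:** centre (572,-32), yaw about +20°.

I'll bring the open fingers behind its robot-side long face, with the jaws parallel to that face.

{"fn": "drive_tool", "kwargs": {"commands": [{"dx": -13.5, "dy": -6, "yaw": -7}, {"dx": -13.5, "dy": -6, "yaw": -7}, {"dx": -13.5, "dy": -6, "yaw": -7}, {"dx": -13.5, "dy": -6, "yaw": -7}, {"dx": -13.5, "dy": -6, "yaw": -7}], "grip": 1}}

```text
invalid input
```

{"fn": "drive_tool", "kwargs": {"commands": [{"dx": -13.5, "dy": -6, "yaw": -7}, {"dx": -13.5, "dy": -6, "yaw": -7}, {"dx": -13.5, "dy": -6, "yaw": -7}, {"dx": -13.5, "dy": -6, "yaw": -7}, {"dx": -13.5, "dy": -6, "yaw": -7}]}}

```text
invalid input
```

{"fn": "drive_tool", "kwargs": {"commands": [{"dz": -30}, {"dz": -30}, {"dz": -30}, {}, {}]}}

```text
invalid input
```

{"fn": "drive_tool", "kwargs": {"commands": [{"dx": -13.5, "dy": -6, "dz": 0, "yaw": -7}, {"dx": -13.5, "dy": -6, "dz": 0, "yaw": -7}, {"dx": -13.5, "dy": -6, "dz": 0, "yaw": -7}, {"dx": -13.5, "dy": -6, "dz": 0, "yaw": -7}, {"dx": -13.5, "dy": -6, "dz": 0, "yaw": -7}], "grip": 1}}

```text
t: 1.57
eef_pos: [556.9, -30.2, 214.7]
tcp_rot: [3.141, -0.0, 0.954]
ft_force: [0.0, -0.5, -0.3]
opening: 1.002
```

{"fn": "drive_tool", "kwargs": {"commands": [{"dx": -13.5, "dy": -6, "dz": 0, "yaw": -7}, {"dx": -13.5, "dy": -6, "dz": 0, "yaw": -7}, {"dx": -13.5, "dy": -6, "dz": 0, "yaw": -7}, {"dx": -13.5, "dy": -6, "dz": 0, "yaw": -7}, {"dx": -13.5, "dy": -6, "dz": 0, "yaw": -7}]}}

```text
t: 1.98
eef_pos: [489.4, -60.2, 214.8]
tcp_rot: [3.141, -0.0, 0.343]
ft_force: [0.3, 0.6, -0.6]
opening: 1.001
```

{"fn": "drive_tool", "kwargs": {"commands": [{"dx": 0, "dy": 0, "dz": -30, "yaw": 0}, {"dx": 0, "dy": 0, "dz": -30, "yaw": 0}, {"dx": 0, "dy": 0, "dz": -30, "yaw": 0}, {"dx": 0, "dy": 0, "dz": -10, "yaw": 0}, {"dx": 0, "dy": 0, "dz": 0, "yaw": 0}]}}

```text
t: 2.4
eef_pos: [489.0, -59.8, 112.5]
tcp_rot: [-3.139, 0.003, 0.349]
ft_force: [-0.5, 0.1, -1.3]
opening: 1.001
```

```bash
python3 - <<'E'
from h import *
snap('wrist','wrist1');snap('side','side1'); print(env.state()['eef_pos'],env.state()['tcp_rot'],env.state()['t'])
E
```

```text
[490.28395872 -60.0569154  114.96454978] [3.14151117e+00 6.38758412e-05 3.49103411e-01] 2.5
```

View pics/wrist1.png

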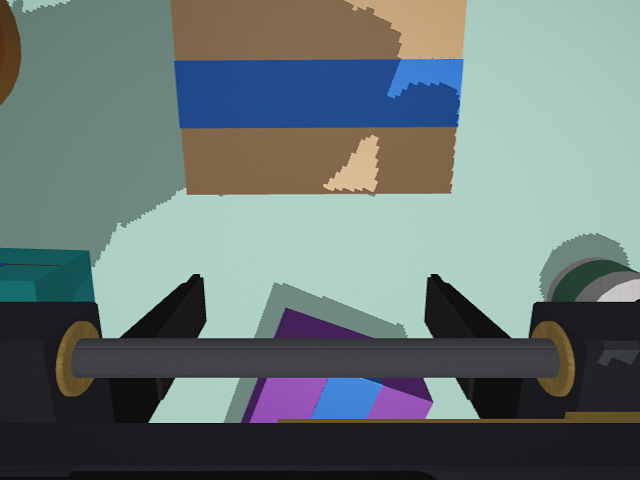

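View pics/side1.png

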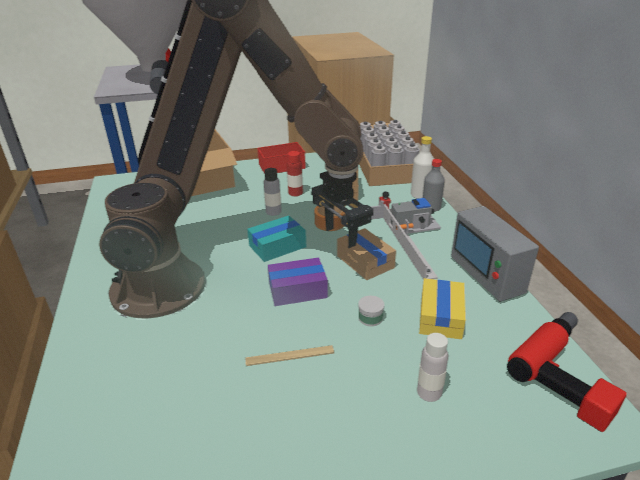

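The wrist picture shows the carton squarely ahead of the fingers: its near edge is level at row 193, columns 187–453. Now I'll go down and make contact.

{"fn": "drive_tool", "kwargs": {"commands": [{"dx": 0, "dy": 0, "dz": -30, "yaw": 0}, {"dx": 0, "dy": 0, "dz": -30, "yaw": 0}, {"dx": 0, "dy": 0, "dz": -20, "yaw": 0}, {"dx": 0, "dy": 0, "dz": -10, "yaw": 0}, {"dx": 0, "dy": 0, "dz": 0, "yaw": 0}]}}

```text
t: 2.92
eef_pos: [490.0, -60.0, 24.1]
tcp_rot: [-3.141, 0.001, 0.349]
ft_force: [0.4, 0.1, 0.7]
opening: 0.998
```

{"fn": "drive_tool", "kwargs": {"commands": [{"dx": 5, "dy": 1.8, "dz": 0, "yaw": 0}, {"dx": 5, "dy": 1.8, "dz": 0, "yaw": 0}, {"dx": 5, "dy": 1.8, "dz": 0, "yaw": 0}, {"dx": 4, "dy": 1.4, "dz": 0, "yaw": 0}, {"dx": 3, "dy": 1, "dz": 0, "yaw": 0}]}}

```text
t: 3.33
eef_pos: [513.0, -52.0, 25.4]
tcp_rot: [3.141, -0.001, 0.349]
ft_force: [-0.6, 0.2, 0.1]
opening: 1.002
```

{"fn": "drive_tool", "kwargs": {"commands": [{"dx": 2, "dy": 0.7, "dz": 0, "yaw": 0}, {"dx": 2, "dy": 0.7, "dz": 0, "yaw": 0}, {"dx": 2, "dy": 0.7, "dz": 0, "yaw": 0}, {"dx": 2, "dy": 0.7, "dz": 0, "yaw": 0}, {"dx": 2, "dy": 0.7, "dz": 0, "yaw": 0}]}}

```text
t: 3.75
eef_pos: [521.9, -48.6, 24.6]
tcp_rot: [-3.141, 0.0, 0.349]
ft_force: [-3.6, -1.7, 3.5]
opening: 1.001
```

```bash
python3 - <<'E'
from h import *
snap('wrist','wrist2');print(env.state()['eef_pos'],env.state()['tcp_rot'],env.state()['ft_force'])
E
```

```text
[522.42098703 -48.56096691  24.64187094] [ 3.14148647e+00 -9.19614171e-05  3.49053547e-01] [-2.25371757  0.5420196   0.12959659]
```

View pics/wrist2.png

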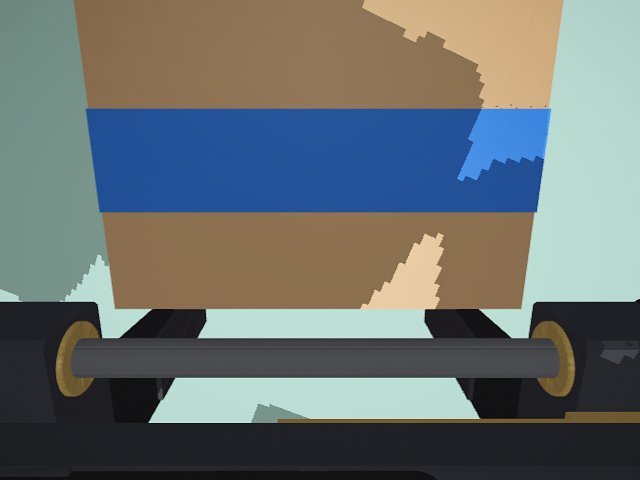

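The fingers are touching the near long face at row 309 and the carton stays level in view. I'll push on towards the guide while turning it parallel.

{"fn": "drive_tool", "kwargs": {"commands": [{"dx": 3.2, "dy": 1, "dz": 0, "yaw": -1}, {"dx": 3.2, "dy": 1, "dz": 0, "yaw": -1}, {"dx": 3.2, "dy": 1, "dz": 0, "yaw": -1}, {"dx": 3.2, "dy": 1, "dz": 0, "yaw": -1}, {"dx": 3.2, "dy": 1, "dz": 0, "yaw": -1}]}}

```text
t: 4.22
eef_pos: [538.4, -43.5, 24.5]
tcp_rot: [3.142, 0.0, 0.26]
ft_force: [-2.3, -0.2, 0.7]
opening: 1.0
```

{"fn": "drive_tool", "kwargs": {"commands": [{"dx": 3.2, "dy": 1, "dz": 0, "yaw": -1}, {"dx": 3.2, "dy": 1, "dz": 0, "yaw": -1}, {"dx": 3.2, "dy": 1, "dz": 0, "yaw": -1}, {"dx": 3.2, "dy": 1, "dz": 0, "yaw": -1}, {"dx": 3.2, "dy": 1, "dz": 0, "yaw": -1}]}}

```text
t: 4.63
eef_pos: [554.4, -38.6, 24.6]
tcp_rot: [3.141, -0.0, 0.173]
ft_force: [-2.6, 0.3, -0.2]
opening: 1.001
```

{"fn": "drive_tool", "kwargs": {"commands": [{"dx": 3.2, "dy": 1, "dz": 0, "yaw": -1}, {"dx": 3.2, "dy": 1, "dz": 0, "yaw": -1}, {"dx": 3.2, "dy": 1, "dz": 0, "yaw": -1}, {"dx": 3.2, "dy": 1, "dz": 0, "yaw": -1}, {"dx": 3.2, "dy": 1, "dz": 0, "yaw": -1}]}}

```text
t: 5.05
eef_pos: [570.3, -33.6, 24.6]
tcp_rot: [3.142, 0.0, 0.086]
ft_force: [-1.2, 0.4, -1.5]
opening: 0.999
```

```bash
python3 - <<'E'
from h import *
snap('wrist','wrist3');print(env.state()['eef_pos'],env.state()['tcp_rot'],env.state()['ft_force'])
E
```

```text
[570.97582982 -33.52144046  24.72232399] [ 3.14135697e+00 -7.50959578e-04  8.43336548e-02] [-0.25186747 -0.16952609 -0.56453812]
```

View pics/wrist3.png

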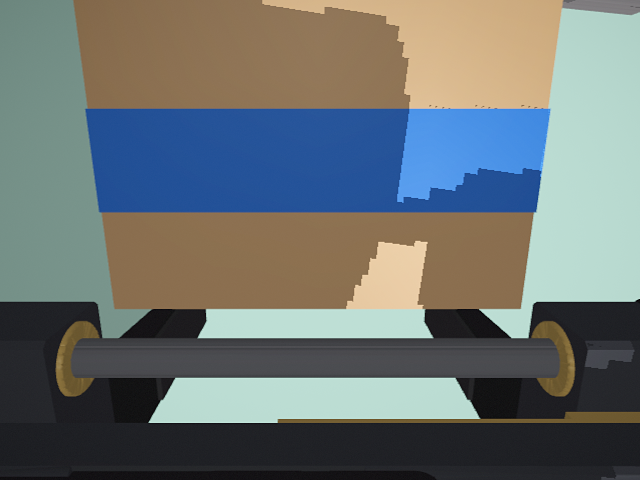

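The carton is following exactly: its near edge is still at row 309 and the yaw is now about 5°. I'll close the remaining gap slowly.

{"fn": "drive_tool", "kwargs": {"commands": [{"dx": 2.8, "dy": 1, "dz": 0, "yaw": -1}, {"dx": 2.8, "dy": 1, "dz": 0, "yaw": -1}, {"dx": 2.8, "dy": 1, "dz": 0, "yaw": -1}, {"dx": 2.8, "dy": 1, "dz": 0, "yaw": -1}, {"dx": 2.8, "dy": 1, "dz": 0, "yaw": -1}]}}

```text
t: 5.52
eef_pos: [584.2, -28.6, 24.7]
tcp_rot: [3.142, 0.0, -0.002]
ft_force: [-3.5, 0.1, 1.5]
opening: 1.001
```

{"fn": "drive_tool", "kwargs": {"commands": [{"dx": 0.7, "dy": 0, "dz": 0, "yaw": 0}, {"dx": 0.7, "dy": 0, "dz": 0, "yaw": 0}, {"dx": 0.7, "dy": 0, "dz": 0, "yaw": 0}, {"dx": 0.7, "dy": 0, "dz": 0, "yaw": 0}, {"dx": 0.7, "dy": 0, "dz": 0, "yaw": 0}]}}

```text
t: 5.93
eef_pos: [586.9, -28.6, 24.7]
tcp_rot: [-3.141, 0.001, 0.0]
ft_force: [-9.0, -0.8, 6.7]
opening: 1.002
```

{"fn": "drive_tool", "kwargs": {"commands": [{"dx": 0.5, "dy": 0, "dz": 0, "yaw": 0}, {"dx": 0.5, "dy": 0, "dz": 0, "yaw": 0}, {"dx": 0.5, "dy": 0, "dz": 0, "yaw": 0}]}}

```text
t: 6.18
eef_pos: [586.9, -28.5, 24.7]
tcp_rot: [-3.141, 0.005, -0.0]
ft_force: [-16.8, 0.3, 11.2]
opening: 1.0
```

```bash
python3 - <<'E'
from h import *
im=snap('wrist','wrist4');print(env.state()['eef_pos'],env.state()['tcp_rot'],env.state()['ft_force'])
im=snap('side','side4')
cv2.imwrite('pics/crop5.png',cv2.resize(im[195:295,340:440,::-1],None,fx=6,fy=6,interpolation=cv2.INTER_CUBIC))
E
```

```text
[586.91579551 -28.53414144  24.70235603] [-3.14105220e+00  4.69285491e-03 -5.50360105e-04] [-14.67509725  -0.60428343   9.41181461]
```

View pics/wrist4.png

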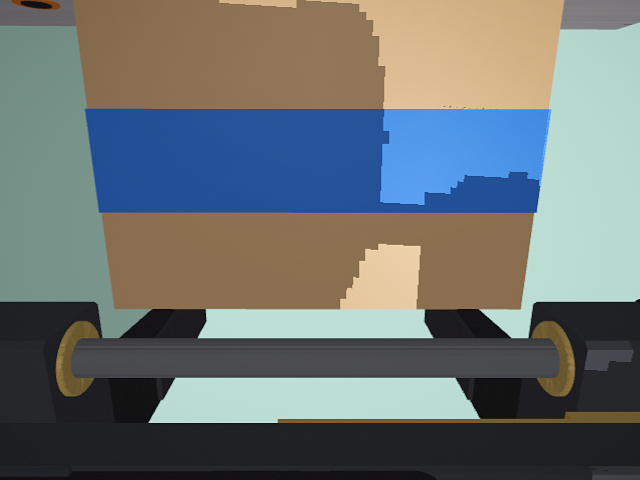

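View pics/crop5.png

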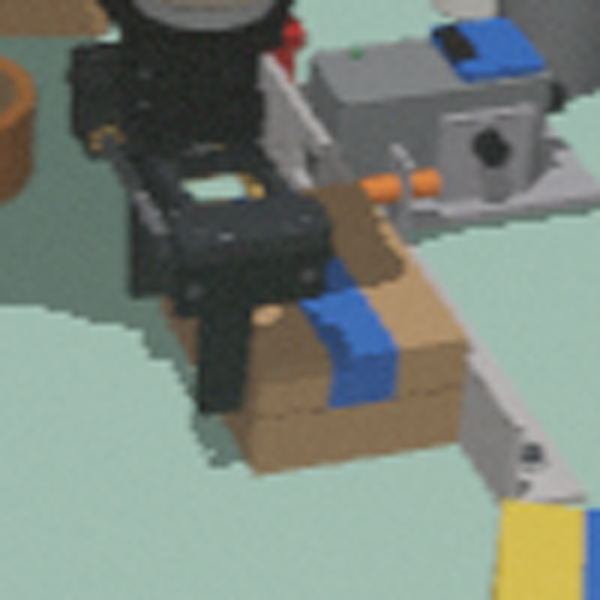

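The carton is flush: force is about 15 N with no further travel, and the side view shows no gap along the guide, with its far end short of the head. Before going round to the trailing end, I'll check that the gripper body clears the grey monitor and the yellow box.

```bash
python3 - <<'E'
from h import *
for p in [(455,271),(498,307),(533,275)]: print('side',p,px2w(p,'side',0).round(0))
for p in [(200,318),(312,300),(205,382)]: print('scene',p,[px2w(p,'scene',z).round(0)[:2] for z in (0,100)])
print(w2px([700,-153,0],'side'), w2px([600,-98,60],'side'),w2px([700,-98,60],'side'))
for p in [(422,283),(420,335),(462,283)]: print('yellow',p,px2w(p,'side',60).round(0))
E
```

```text
side (455, 271) [ 798. -141.    0.]
side (498, 307) [ 836. -306.   -0.]
side (533, 275) [ 996. -211.    0.]
scene (200, 318) [array([ 719., -325.]), array([ 822., -299.])]
scene (312, 300) [array([667., -58.]), array([776., -65.])]
scene (205, 382) [array([ 906., -290.]), array([ 987., -268.])]
[423.73487159 279.1652029 ] [383.22218952 255.1810536 ] [417.88744954 249.79151848]
yellow (422, 283) [ 654. -236.   60.]
yellow (420, 335) [ 577. -405.   60.]
yellow (462, 283) [ 750. -261.   60.]
```

{"fn": "drive_tool", "kwargs": {"commands": [{"dx": -3, "dy": 0, "dz": 0, "yaw": 0}, {"dx": -5, "dy": 0, "dz": 0, "yaw": 0}, {"dx": -8, "dy": 0, "dz": 0, "yaw": 0}, {"dx": -10, "dy": 0, "dz": 0, "yaw": 0}, {"dx": -10, "dy": 0, "dz": 10, "yaw": 0}]}}

```text
t: 6.7
eef_pos: [551.7, -28.6, 33.5]
tcp_rot: [-3.141, 0.002, 0.0]
ft_force: [0.1, -0.2, -0.6]
opening: 1.0
```

{"fn": "drive_tool", "kwargs": {"commands": [{"dx": 0, "dy": 0, "dz": 30, "yaw": 0}, {"dx": 0, "dy": 0, "dz": 30, "yaw": 0}, {"dx": 0, "dy": 0, "dz": 30, "yaw": 0}, {"dx": 0, "dy": 0, "dz": 25, "yaw": 0}, {"dx": 0, "dy": 0, "dz": 0, "yaw": 0}]}}

```text
t: 7.12
eef_pos: [554.6, -29.0, 154.3]
tcp_rot: [3.14, -0.008, 0.0]
ft_force: [0.4, 0.6, -1.1]
opening: 1.001
```

{"fn": "drive_tool", "kwargs": {"commands": [{"dx": 7, "dy": -9, "dz": 0, "yaw": 7}, {"dx": 7, "dy": -9, "dz": 0, "yaw": 7}, {"dx": 7, "dy": -9, "dz": 0, "yaw": 7}, {"dx": 7, "dy": -9, "dz": 0, "yaw": 7}, {"dx": 7, "dy": -9, "dz": 0, "yaw": 7}], "grip": 0.5}}

```text
t: 7.53
eef_pos: [588.0, -74.1, 149.0]
tcp_rot: [3.142, 0.0, 0.617]
ft_force: [-0.9, 0.9, 0.8]
opening: 0.705
```

{"fn": "drive_tool", "kwargs": {"commands": [{"dx": 7, "dy": -9, "dz": 0, "yaw": 7}, {"dx": 7, "dy": -9, "dz": 0, "yaw": 7}, {"dx": 7, "dy": -9, "dz": 0, "yaw": 7}, {"dx": 7, "dy": -9, "dz": 0, "yaw": 7}, {"dx": 7, "dy": -9, "dz": 0, "yaw": 7}]}}

```text
t: 7.95
eef_pos: [623.0, -119.1, 148.9]
tcp_rot: [-3.141, -0.0, 1.228]
ft_force: [0.1, 0.3, 0.7]
opening: 0.497
```

{"fn": "drive_tool", "kwargs": {"commands": [{"dx": 6, "dy": -9, "dz": 0, "yaw": 7}, {"dx": 6, "dy": -9, "dz": 0, "yaw": 7}, {"dx": 6, "dy": -9, "dz": 0, "yaw": 6}, {"dx": 0, "dy": 0, "dz": 0, "yaw": 0}, {"dx": 0, "dy": 0, "dz": 0, "yaw": 0}]}}

```text
t: 8.37
eef_pos: [640.6, -145.7, 148.8]
tcp_rot: [-3.141, -0.0, 1.567]
ft_force: [-1.4, 0.8, 0.1]
opening: 0.498
```

```bash
python3 - <<'E'
from h import *
im=snap('wrist','wrist5');print(env.state()['eef_pos'],env.state()['tcp_rot'],env.state()['opening'])
E
```

```text
[ 640.44990647 -145.34724335  149.04265168] [-3.14095396e+00 -3.45298645e-04  1.56677105e+00] 0.5011913895936388
```

View pics/wrist5.png

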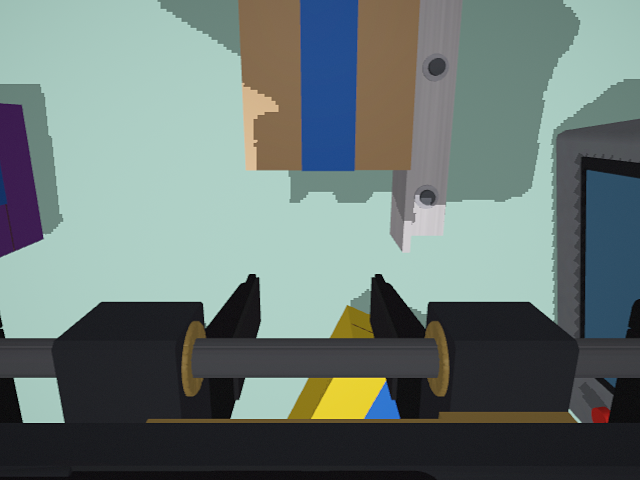

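```bash
python3 - <<'E'
from h import *
for p in [(246,170.5),(411,170.5),(239,5),(419,5)]: print(p,px2w(p,'wrist',60).round(1))
for p in [(390,235)]: print(p,px2w(p,'wrist',0).round(1))
for p in [(403,251)]: print(p,px2w(p,'wrist',50).round(1))
for p in [(349,306)]: print(p,px2w(p,'wrist',60).round(1))
E
```

```text
(246, 170.5) [597.8 -99.6  60. ]
(411, 170.5) [ 698.2 -100.    60. ]
(239, 5) [598.2  -8.8  60. ]
(419, 5) [697.6  -9.2  60. ]
(390, 235) [ 698.  -156.1    0. ]
(403, 251) [ 698.  -154.1   50. ]
(349, 306) [ 662. -189.   60.]
```

The trailing end is at y=-100 and spans x 598–698, so the carton is flush with the guide (face at x=698). The yellow box corner is at about (662,-189), clear of the fingers. I'll lower behind the trailing end and start pushing along the guide with a slight bias into it.

{"fn": "drive_tool", "kwargs": {"commands": [{"dx": -1, "dy": 10, "dz": 0, "yaw": 0}, {"dx": -1, "dy": 5, "dz": -30, "yaw": 0}, {"dx": 0, "dy": 0, "dz": -40, "yaw": 0}, {"dx": 0, "dy": 0, "dz": -35, "yaw": 0}, {"dx": 0, "dy": 0, "dz": -19, "yaw": 0}]}}

```text
t: 8.83
eef_pos: [637.1, -128.7, 22.2]
tcp_rot: [-3.138, -0.001, 1.569]
ft_force: [0.7, -0.5, -0.8]
opening: 0.499
```

{"fn": "drive_tool", "kwargs": {"commands": [{"dx": 0, "dy": 0, "dz": 0, "yaw": 0}, {"dx": 0, "dy": 3, "dz": 0, "yaw": 0}, {"dx": 0, "dy": 4, "dz": 0, "yaw": 0}, {"dx": 0, "dy": 4, "dz": 0, "yaw": 0}, {"dx": 0, "dy": 3, "dz": 0, "yaw": 0}]}}

```text
t: 9.25
eef_pos: [639.7, -116.1, 27.4]
tcp_rot: [3.139, 0.001, 1.571]
ft_force: [-0.0, -0.4, 0.8]
opening: 0.498
```

{"fn": "drive_tool", "kwargs": {"commands": [{"dx": 0, "dy": 2, "dz": 0, "yaw": 0}, {"dx": 0, "dy": 2, "dz": 0, "yaw": 0}, {"dx": 0, "dy": 2, "dz": 0, "yaw": 0}, {"dx": 0.1, "dy": 2, "dz": 0, "yaw": 0}, {"dx": 0.1, "dy": 2, "dz": 0, "yaw": 0}]}}

```text
t: 9.67
eef_pos: [639.4, -107.1, 26.0]
tcp_rot: [3.141, 0.001, 1.571]
ft_force: [-1.0, -4.3, 2.6]
opening: 0.496
```

```bash
python3 - <<'E'
from h import *
im=snap('wrist','wrist6');print(env.state()['eef_pos'],env.state()['tcp_rot'],env.state()['ft_force'])
E
```

```text
[ 639.41865384 -106.66749495   25.9261643 ] [3.14091861e+00 3.89362948e-04 1.57064685e+00] [-0.8006132  -2.76273547  2.54964635]
```

View pics/wrist6.png

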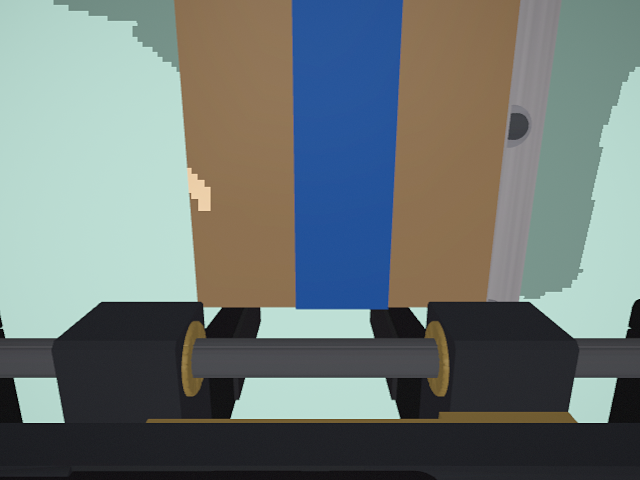

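Both fingers are on the trailing end and the carton is flush, with its right edge along the guide from wrist (490,303) to (518,0). I'll slide it along steadily.

{"fn": "drive_tool", "kwargs": {"commands": [{"dx": 0.1, "dy": 3, "dz": 0, "yaw": 0}, {"dx": 0.1, "dy": 4, "dz": 0, "yaw": 0}, {"dx": 0.1, "dy": 4, "dz": 0, "yaw": 0}, {"dx": 0.1, "dy": 4, "dz": 0, "yaw": 0}, {"dx": 0.1, "dy": 4, "dz": 0, "yaw": 0}]}}

```text
t: 10.13
eef_pos: [639.7, -87.3, 25.6]
tcp_rot: [-3.142, 0.0, 1.571]
ft_force: [-1.2, -4.7, 2.9]
opening: 0.5
```

{"fn": "drive_tool", "kwargs": {"commands": [{"dx": 0.1, "dy": 4, "dz": 0, "yaw": 0}, {"dx": 0.1, "dy": 4, "dz": 0, "yaw": 0}, {"dx": 0.1, "dy": 4, "dz": 0, "yaw": 0}, {"dx": 0.1, "dy": 4, "dz": 0, "yaw": 0}, {"dx": 0.1, "dy": 4, "dz": 0, "yaw": 0}]}}

```text
t: 10.55
eef_pos: [640.0, -67.2, 25.5]
tcp_rot: [-3.141, -0.0, 1.571]
ft_force: [-2.8, -5.4, 1.4]
opening: 0.499
```

```bash
python3 - <<'E'
from h import *
im=snap('wrist','wrist7');print(env.state()['eef_pos'],env.state()['tcp_rot'],env.state()['ft_force'])
E
```

```text
[640.02562212 -66.49884968  25.50886298] [-3.14114500e+00 -3.24357429e-04  1.57119583e+00] [-0.95884961 -0.38675697  0.58862443]
```

View pics/wrist7.png

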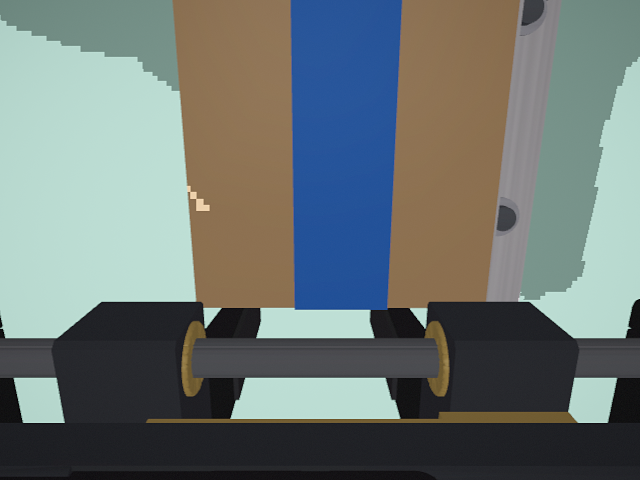

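The carton is still flush and square. Continuing.

{"fn": "drive_tool", "kwargs": {"commands": [{"dx": 0.1, "dy": 3, "dz": 0, "yaw": 0}, {"dx": 0.1, "dy": 4, "dz": 0, "yaw": 0}, {"dx": 0.1, "dy": 4, "dz": 0, "yaw": 0}, {"dx": 0.1, "dy": 4, "dz": 0, "yaw": 0}, {"dx": 0.1, "dy": 4, "dz": 0, "yaw": 0}]}}

```text
t: 11.02
eef_pos: [640.4, -48.4, 25.4]
tcp_rot: [-3.141, -0.0, 1.571]
ft_force: [-3.0, -2.9, 2.2]
opening: 0.498
```

{"fn": "drive_tool", "kwargs": {"commands": [{"dx": 0.1, "dy": 4, "dz": 0, "yaw": 0}, {"dx": 0.1, "dy": 4, "dz": 0, "yaw": 0}, {"dx": 0.1, "dy": 4, "dz": 0, "yaw": 0}, {"dx": 0.1, "dy": 4, "dz": 0, "yaw": 0}, {"dx": 0.1, "dy": 4, "dz": 0, "yaw": 0}]}}

```text
t: 11.43
eef_pos: [641.0, -28.2, 25.4]
tcp_rot: [-3.141, -0.0, 1.571]
ft_force: [-3.2, -3.9, -0.7]
opening: 0.499
```

{"fn": "drive_tool", "kwargs": {"commands": [{"dx": 0.1, "dy": 4, "dz": 0, "yaw": 0}, {"dx": 0.1, "dy": 4, "dz": 0, "yaw": 0}, {"dx": 0.1, "dy": 4, "dz": 0, "yaw": 0}, {"dx": 0.1, "dy": 4, "dz": 0, "yaw": 0}, {"dx": 0.1, "dy": 4, "dz": 0, "yaw": 0}]}}

```text
t: 11.85
eef_pos: [641.7, -8.2, 25.6]
tcp_rot: [3.142, -0.0, 1.571]
ft_force: [-1.4, -2.3, -0.1]
opening: 0.501
```

{"fn": "drive_tool", "kwargs": {"commands": [{"dx": 0.1, "dy": 4, "dz": 0, "yaw": 0}, {"dx": 0.1, "dy": 3, "dz": 0, "yaw": 0}, {"dx": 0.1, "dy": 3, "dz": 0, "yaw": 0}, {"dx": 0.1, "dy": 3, "dz": 0, "yaw": 0}, {"dx": 0, "dy": 2, "dz": 0, "yaw": 0}]}}

```text
t: 12.27
eef_pos: [642.1, 6.7, 25.7]
tcp_rot: [3.142, -0.0, 1.571]
ft_force: [-2.2, -3.1, -0.6]
opening: 0.499
```

```bash
python3 - <<'E'
from h import *
im=snap('wrist','wrist8');print(env.state()['eef_pos'],env.state()['tcp_rot'],env.state()['ft_force'])
im=snap('side','side8')
cv2.imwrite('pics/crop8.png',cv2.resize(im[170:270,330:430,::-1],None,fx=6,fy=6,interpolation=cv2.INTER_CUBIC))
E
```

```text
[642.18499904   6.92399413  25.6816247 ] [ 3.14129113e+00 -1.26655715e-04  1.57096322e+00] [-0.04000872  0.56188356  0.69038575]
```

View pics/wrist8.png

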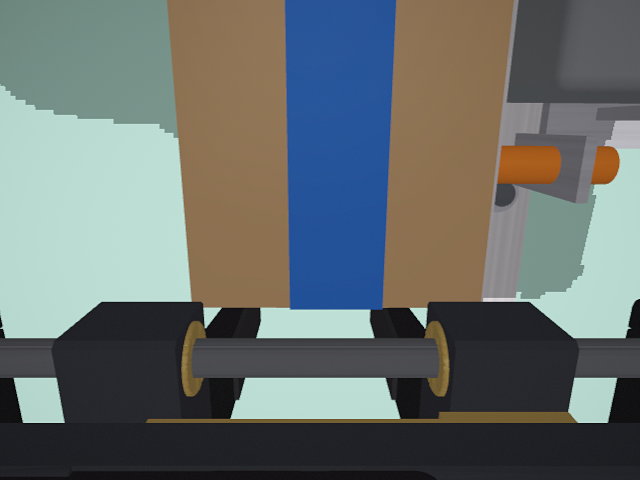

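View pics/crop8.png

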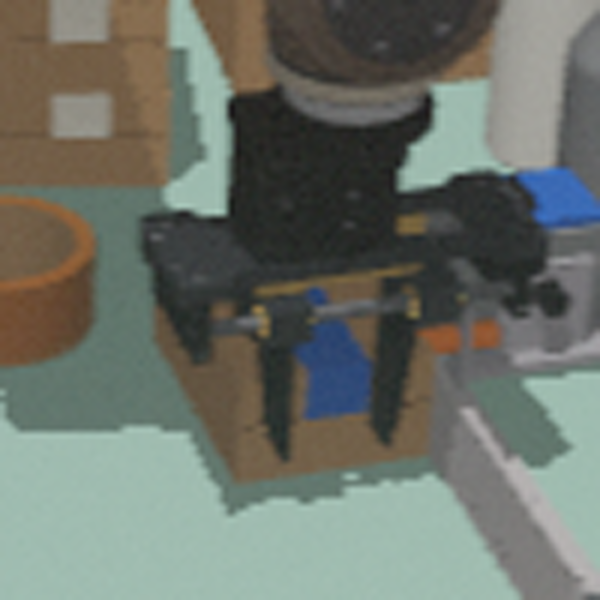

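The carton is flush, now abreast of the head with the sensor at wrist (530,163), and about 20 mm of travel remain. I'll approach the stop slowly and watch the force.

{"fn": "drive_tool", "kwargs": {"commands": [{"dx": 0, "dy": 2, "dz": 0, "yaw": 0}, {"dx": 0, "dy": 2, "dz": 0, "yaw": 0}, {"dx": 0, "dy": 2, "dz": 0, "yaw": 0}, {"dx": 0, "dy": 2, "dz": 0, "yaw": 0}, {"dx": 0, "dy": 2, "dz": 0, "yaw": 0}]}}

```text
t: 12.78
eef_pos: [642.3, 16.4, 25.8]
tcp_rot: [3.141, 0.0, 1.571]
ft_force: [-0.9, -2.8, 0.8]
opening: 0.501
```

{"fn": "drive_tool", "kwargs": {"commands": [{"dx": 0, "dy": 1.2, "dz": 0, "yaw": 0}, {"dx": 0, "dy": 1.2, "dz": 0, "yaw": 0}, {"dx": 0, "dy": 1.2, "dz": 0, "yaw": 0}, {"dx": 0, "dy": 1.2, "dz": 0, "yaw": 0}, {"dx": 0, "dy": 1.2, "dz": 0, "yaw": 0}]}}

```text
t: 13.2
eef_pos: [642.2, 22.3, 25.8]
tcp_rot: [3.141, 0.0, 1.571]
ft_force: [-0.4, -4.3, 2.1]
opening: 0.502
```

```bash
python3 - <<'E'
from h import *
for p in [(482.5,303),(511,20)]: print(p)
im=snap('wrist','wrist9');print(env.state()['eef_pos'],env.state()['tcp_rot'],env.state()['ft_force'])
for p in [(482.5,306),(513,20),(168,20),(191,306)]: print(p,px2w(p,'wrist',60).round(1))
E
```

```text
(482.5, 303)
(511, 20)
[642.20539955  22.53259045  25.77676972] [3.14125122e+00 1.83443751e-05 1.57076928e+00] [ 0.29351055 -3.15547969  2.66722948]
(482.5, 306) [699.7  34.2  60. ]
(513, 20) [699.3 124.7  60. ]
(168, 20) [598.4 124.7  60. ]
(191, 306) [598.2  34.2  60. ]
```

View pics/wrist9.png

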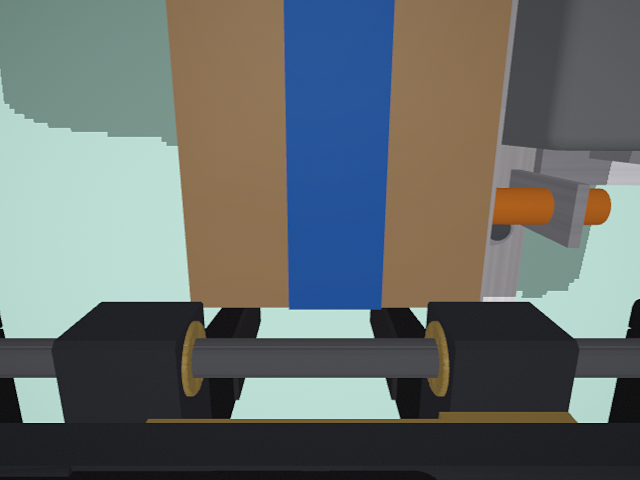

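{"fn": "drive_tool", "kwargs": {"commands": [{"dx": 0, "dy": 1, "dz": 0, "yaw": 0}, {"dx": 0, "dy": 1, "dz": 0, "yaw": 0}, {"dx": 0, "dy": 1, "dz": 0, "yaw": 0}, {"dx": 0, "dy": 1, "dz": 0, "yaw": 0}, {"dx": 0, "dy": 1, "dz": 0, "yaw": 0}]}}

```text
t: 13.67
eef_pos: [642.1, 27.4, 25.7]
tcp_rot: [3.141, 0.0, 1.571]
ft_force: [0.6, -3.5, 3.0]
opening: 0.496
```

{"fn": "drive_tool", "kwargs": {"commands": [{"dx": 0, "dy": 0.7, "dz": 0, "yaw": 0}, {"dx": 0, "dy": 0.7, "dz": 0, "yaw": 0}, {"dx": 0, "dy": 0.7, "dz": 0, "yaw": 0}]}}

```text
t: 13.92
eef_pos: [642.1, 29.5, 25.7]
tcp_rot: [3.142, 0.0, 1.571]
ft_force: [0.1, -4.1, 2.9]
opening: 0.5
```

{"fn": "drive_tool", "kwargs": {"commands": [{"dx": 0, "dy": 0.7, "dz": 0, "yaw": 0}, {"dx": 0, "dy": 0.7, "dz": 0, "yaw": 0}, {"dx": 0, "dy": 0.7, "dz": 0, "yaw": 0}]}}

```text
t: 14.17
eef_pos: [642.1, 31.6, 25.7]
tcp_rot: [3.141, 0.0, 1.571]
ft_force: [0.1, -4.5, 2.5]
opening: 0.5
```

{"fn": "drive_tool", "kwargs": {"commands": [{"dx": 0, "dy": 0.7, "dz": 0, "yaw": 0}, {"dx": 0, "dy": 0.7, "dz": 0, "yaw": 0}, {"dx": 0, "dy": 0.7, "dz": 0, "yaw": 0}]}}

```text
t: 14.42
eef_pos: [642.0, 32.4, 25.7]
tcp_rot: [-3.141, 0.001, 1.571]
ft_force: [-2.6, -17.5, 4.9]
opening: 0.498
```

The force jumped to 17.5 N and travel stopped at y=32.4, so the carton is on the stop. I'll settle, back off, lift and check.

{"fn": "drive_tool", "kwargs": {"commands": [{"dx": 0, "dy": 0, "dz": 0, "yaw": 0}, {"dx": 0, "dy": -1, "dz": 0, "yaw": 0}, {"dx": 0, "dy": -3, "dz": 0, "yaw": 0}, {"dx": 0, "dy": -8, "dz": 0, "yaw": 0}, {"dx": 0, "dy": -15, "dz": 0, "yaw": 0}]}}

```text
t: 14.83
eef_pos: [641.9, 7.2, 25.4]
tcp_rot: [-3.141, -0.0, 1.573]
ft_force: [0.1, 0.3, -0.7]
opening: 0.501
```

{"fn": "drive_tool", "kwargs": {"commands": [{"dx": -5, "dy": -15, "dz": 10, "yaw": 0}, {"dx": -10, "dy": -5, "dz": 30, "yaw": 0}, {"dx": -10, "dy": 0, "dz": 35, "yaw": 0}, {"dx": -10, "dy": 0, "dz": 35, "yaw": 0}, {"dx": -10, "dy": 0, "dz": 30, "yaw": 0}]}}

```text
t: 15.25
eef_pos: [596.3, -14.9, 168.3]
tcp_rot: [3.141, 0.0, 1.57]
ft_force: [0.8, -0.0, -0.3]
opening: 0.5
```

{"fn": "drive_tool", "kwargs": {"commands": [{"dx": -10, "dy": 10, "dz": 30, "yaw": 0}, {"dx": -10, "dy": 20, "dz": 20, "yaw": 0}, {"dx": -5, "dy": 20, "dz": 10, "yaw": 0}, {"dx": 0, "dy": 10, "dz": 0, "yaw": 0}, {"dx": 0, "dy": 0, "dz": 0, "yaw": 0}]}}

```text
t: 15.67
eef_pos: [571.9, 47.2, 226.3]
tcp_rot: [3.14, -0.0, 1.572]
ft_force: [-0.0, 0.9, -0.8]
opening: 0.502
```

```bash
python3 - <<'E'
from h import *
im=snap('wrist','wrist10');print(env.state()['eef_pos'],env.state()['tcp_rot'],env.state()['ft_force'])
im=snap('side','side10')
cv2.imwrite('pics/crop10.png',cv2.resize(im[170:270,330:430,::-1],None,fx=6,fy=6,interpolation=cv2.INTER_CUBIC))
im=snap('scene','scene10')
cv2.imwrite('pics/crop11.png',cv2.resize(im[220:330,300:450,::-1],None,fx=5,fy=5,interpolation=cv2.INTER_CUBIC))
E
```

```text
[571.94992919  46.35551139 225.37834261] [-3.14151561e+00  1.06972538e-04  1.57174989e+00] [-0.0810488   0.25367749 -0.51305947]
```

View pics/wrist10.png

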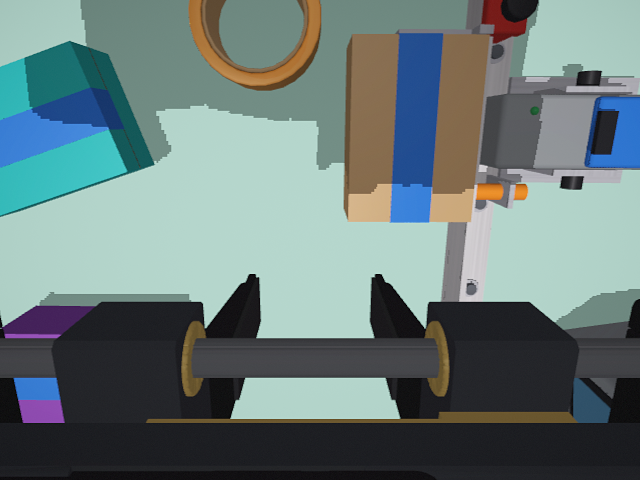

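View pics/crop10.png

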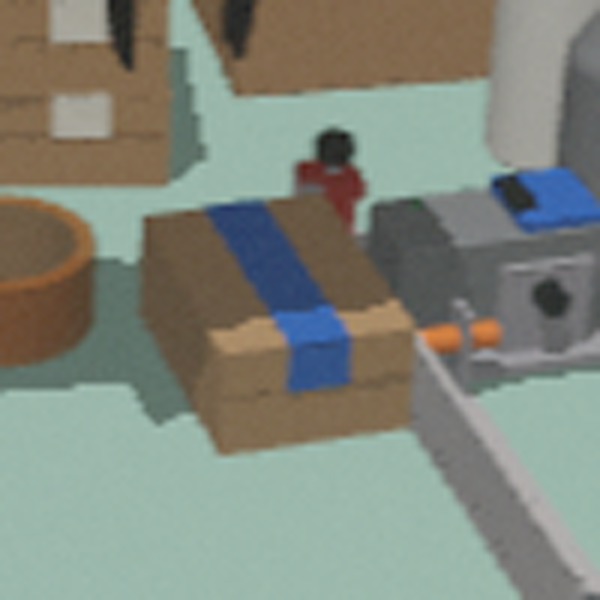

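View pics/crop11.png

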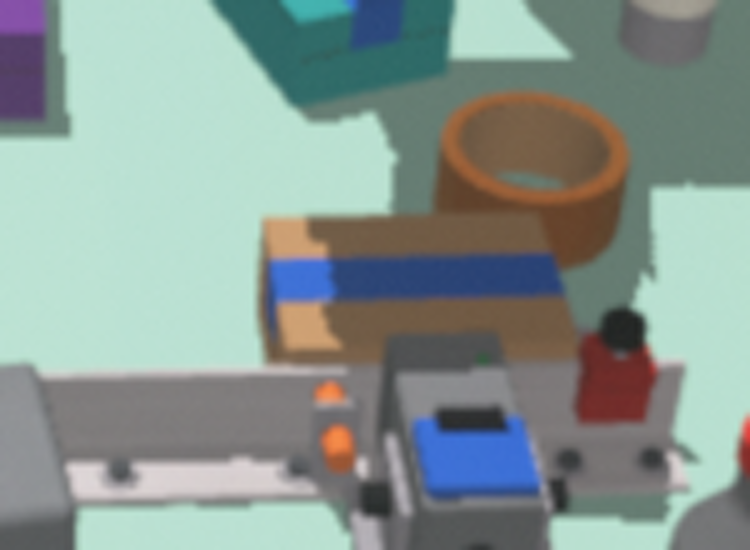

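View pics/scene10.png

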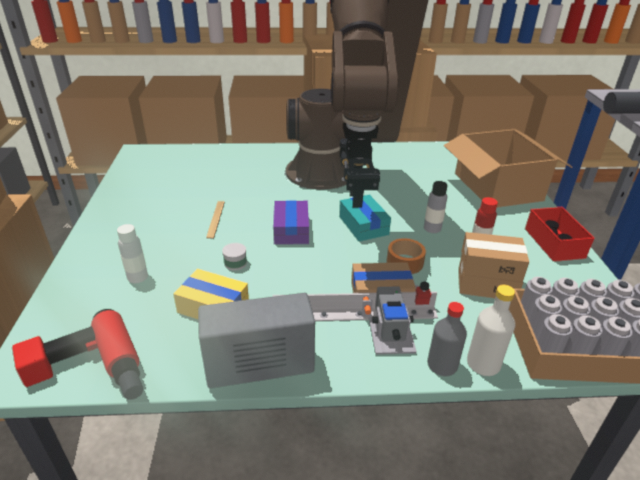

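```bash
python3 - <<'E'
from h import *
im=cv2.imread('pics/wrist10.png')
cv2.imwrite('pics/crop12.png',cv2.resize(im[0:240,335:535],None,fx=3.4,fy=2.5,interpolation=cv2.INTER_CUBIC))
for p in [(352,35),(490,36),(472,222),(348.5,222)]: print(p,px2w(p,'wrist',60).round(1))
E
```

```text
(352, 35) [597.8 180.8  60. ]
(490, 36) [697.8 180.1  60. ]
(472, 222) [698.1  41.9  60. ]
(348.5, 222) [598.1  41.9  60. ]
```

View pics/crop12.png

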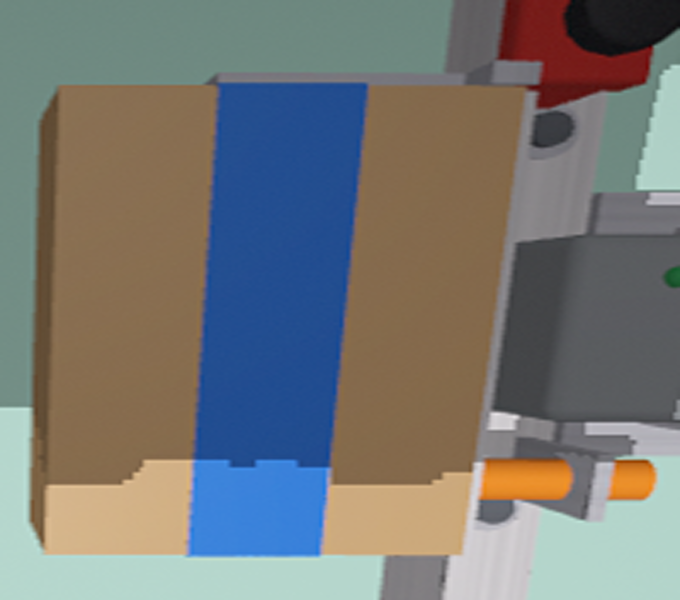

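The carton's leading edge is against the stop plate (crop rows 75–85) with no gap. Its corners read x 598–698 and y 42–181, square and flush with the guide. The robot is clear, so I'm handing in.

```bash
python3 - <<'E'
from cell import env
print(env.job_done(), env.state()['t'])
E
```

```text
the job is handed in; nothing more can be done
the job is handed in; nothing more can be done
```

The brown carton with blue tape is flush along the guide and standing against the end stop, and I've handed the job in. I pushed its long side flush before the head, turning it about 20° square with the open fingers. Then I slid it from its trailing end past the head until it met the stop.

**Last checks**
- **Flush:** the final wrist picture puts the carton's guide side at x≈698, where the guide face is, parallel to within about 0.3 mm. The pictures taken during the slide showed it flush as well.
- **At the stop:** the force rose to 17.5 N and travel ended at the stop. The leading end reads y≈180.5, against about 180–182 for the stop plate in the side picture and 189 at one corner in the scene picture. No gap shows in the close crop.
- **Robot:** it is lifted clear and touching nothing. The last move ended at about 16 s, and the highest force I read was about 20 N.
- **Everything else:** the other objects looked unmoved in the final scene picture. I judged that by eye and did not re-measure them.

**Disagreements:** cameras and networks differed by a few millimetres on the guide face (698–703 mm), and more on the stop (152–189 mm along the guide). I therefore confirmed both by touch. The first three move commands were refused for a format error and moved nothing.

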